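# Set the stop ring of a wire-bending jig to the red mark and lock it

### The job

Set the wire-bending jig on the bench for its next job: with the fingertips, push the yellow lever round until the black needle points at the middle of the red stud on the scale, and only then press the green locking lever down flat. Only push and press: do not pinch the yellow lever between the fingers or lift the ring off its seat, and leave the loose things on the bench where they are.

Things in the scene. Friction and masses are not known exactly. Their poses are not given: they have to be found in the camera images.
- ring_axis (a point): point on the vertical turning axis of the jig's brass ring, at the ring's top face, 36 mm above the table. The ring is a disc 144 mm across (z 20 to 36 mm); a fixed dark hub in its middle has two thin pins, up to 62 mm above the table. This frame turns with the ring: +x along the black needle, -x along the yellow lever, z up
- jig: the bolted-down wire-bending jig; origin on the ring's axis at table height, x away from the robot (yaw within 0.3 rad), y left. Blue base plate 12 mm thick, x -115 to 115 mm, y -170 to 115 mm; on it a graduated aluminium disc 224 mm across, its face 18 mm above the table
- needle_tip (a point): outer end of the thin black needle (4 mm wide) fixed on the ring, 108 mm out from the axis on the side away from the lever; it sweeps over the scale and the studs at about 38 mm above the table
- lever_top (a point): middle of the top of the yellow lever: an upright tab fixed on the ring opposite the needle, on the robot's side. It reaches from 91 to 119 mm from the axis, is 14 mm thick (along its travel) and stands from 24 to 72 mm above the table; this point is 105 mm out. Pushed sideways it turns the ring against 2 to 3 N of friction; the ring stays where it is left
- ring (a joint): turn of the ring, rad; positive is counter-clockwise seen from above; end stops at -1.05 and 1.05
- ring_seat (a joint): how far the ring is lifted off its seat, m: 0 seated; it lifts straight up (up to 20 mm) if pulled up, held down only by its weight of about 0.5 kg
- cheek_left: one broad yellow side of the lever grip (6 mm plate, 28 mm along the lever, 48 mm tall), on the ring frame's +y side; origin at the plate's centre, 48 mm above the table
- cheek_right: the other broad yellow side of the lever grip, on the ring frame's -y side
- red_mark (a point): centre of the top of the red stud, 14 mm across and 4 mm high (top 22 mm above the table), fixed on the scale disc 80 to 106 mm from the ring's axis; left or right of the middle of the scale, 0.6 to 0.95 rad from the ring's middle position
- blue_mark (a point): centre of the top of the blue stud, of the same size, on the other side of the scale: the setting of another job, not to be used
- lock_tip (a point): middle of the upper edge of the free end of the green locking lever, a flat bar 20 mm wide, 8 mm thick, whose end is 68 mm from its hinge. It stands up at the start and folds down, away from the robot, to lie level; its frame's x runs along the bar from the hinge to the end, y along the hinge
- lock_hinge (a point): point on the level hinge axis of the green locking lever, 26 mm above the table, on the jig's -y edge (143 mm from the ring's axis); when the lever lies flat its top is 34 mm above the table
- lock (a joint): angle of the green locking lever above level, rad: 0 is pressed down flat against its stop (locked), 1.05 its highest; friction keeps it where it is left; pressing it down takes 2 to 5 N
- jar: small lidded glass jar, 48 mm across and 60 mm tall, red cap; stands beside the jig on its +y side; not to be disturbed (origin at the centre of its underside)
- mandrel: upright tapered steel ring mandrel on a 52 mm foot, 110 mm tall; stands beside the jig on its -y side; not to be disturbed (origin at the centre of its underside)
- block: dark steel bench block 80 x 80 x 30 mm, on the table; not to be disturbed (origin at the centre of its underside)
- hammer: hammer lying on the table, about 0.3 m long; not to be disturbed
- driver: red-handled screwdriver lying on the table; not to be disturbed
- pliers: red-handled pliers lying on the table, 165 mm long, 14 mm high; not to be disturbed
- mug: blue mug 72 mm across, 85 mm tall; not to be disturbed (origin at the centre of its underside)

How it is judged (in metres and radians):
On the way, in this order (a step that is already met when the one before it is completed fails the run):
1. the needle points at the middle of the red stud and the ring rests (y of red_mark in the frame of ring_axis between -0.005 and 0.005 m and x of red_mark in the frame of ring_axis above 0.05 m and velocity of joint ring between -0.05 and 0.05 rad/s), for 0.3 s.
2. with the needle still on the red stud, the green locking lever is pressed down flat (y of red_mark in the frame of ring_axis between -0.005 and 0.005 m and x of red_mark in the frame of ring_axis above 0.05 m and value of joint lock below 0.1 rad), for 0.2 s.
At the end, for the whole second after the job is handed in: the red stud's centre lies within 5 mm of the needle's centre line (on the needle's side of the axis), the ring is at rest and seated (lifted less than 2 mm), and the green locking lever is within 0.1 rad of flat (all of step 2 and velocity of joint ring between -0.05 and 0.05 rad/s and value of joint ring_seat below 0.002 m); the robot touches nothing.
It fails at once if the ring is lifted more than 4 mm off its seat (value of joint ring_seat above 0.004 m).
It fails at once if the yellow lever is pinched: the fingers press on both its sides at once (over 3 N each) (contact force between the fingers and cheek_left above 3 N and contact force between the fingers and cheek_right above 3 N).
It fails at once if a loose thing on the bench is moved more than 20 mm (distance of any of jar, mandrel, block, hammer, driver, pliers, mug from where it was at the start of the episode above 0.02 m).
It also fails if it takes over 64 s, if anything falls off the work surface, if the arm or the gripper's body presses on something with over 40 N, if the wrist force passes 120 N, or if a joint passes its speed limit or range.

### The arm

A 7-joint arm with a two-finger parallel gripper is mounted at the origin on the work surface. World frame = base frame: x ahead of the robot, y to its left, z up, the work surface at z = 0. Lengths are in m, angles in degrees, forces in N, time in s.
With the tool pointing down it reaches from about 0.425 to 0.875 m from the base axis. Payload 4.7 kg.
Tool frame: the origin (TCP) lies on the centre line of the jaws, within the pads' length; the fingertips stand ahead of it and the grasp point (between the pads) lies 2 mm behind it (env.tip_reach is the x of the fingertips in the tool frame, in m); x points along the fingers, z is the direction in which the jaws open and shut, and the axes are right-handed (so a half turn about x gives the same grasp; the last joint's range is limited). The gripper opens to 87 mm and grips with 3 to 60 N. Pads are 19 mm wide; open, the fingers measure 117 mm over their backs; the gripper's body (75 mm by 190 mm) begins 51 mm behind the grasp point.
Start: joints at [-71.843, 18.392, -4.016, 83.108, 1.295, 78.541, -3.26], TCP at [0.194, 0.62, 0.24] pointing down, gripper open.
Joint ranges: [-163.93, 163.93], [-17.29, 119.83], [-79.2, 71.16], [3.27, 140.29], [-89.18, 269.18], [5.43, 117.66], [-154.24, 154.24]. Speed limits (degrees/s): [147.25, 147.25, 180, 180, 180, 180, 180].

### API

Orientations are given as [roll, pitch, yaw] about the fixed x, y, z axes, in that order (R = Rz(yaw) Ry(pitch) Rx(roll)).
In Python, from cell import telemetry, optics, env, models gives the robot as it stands.
- The arm moves only by the shell command python3 -m pendant 'ROWS' [FORCE]. ROWS is JSON, a list of rows, each a list of 3 entries, a list of its own where there are three numbers: the finger opening in mm, from 0 to 87, then the shift along the tool's x, y, z in mm, then the turn, a rotation vector about the tool's x, y, z in rad. A call has 1 to 10 rows; each row is the pose to reach, as a shift and turn from the pose commanded when the call began, along the tool's axes at that moment; what a row does not reach only later rows make up. A row lasts 1/12 s, in which the tool goes at most 41.7 mm and 7.16 degrees, less where a joint would pass 70% of its speed; a pose out of reach is approached as far as the arm can. A call with a gripper value outside its range is refused whole. The fingers move at their own pace and stop on an object; FORCE is the grip in N (left out, the last holds). Time passes only in rows, so rows that repeat a pose let the fingers close. It gives the time, the measured TCP pose, the force and the opening at its end, in the units of the state.
- telemetry.get_obs(): the state, without advancing time (a new reading comes with each control period).
- optics.read_camera(name): name is "scene" or "top" or "wrist"; returns a dict with "image" (384x512x3 uint8, blue, green, red), "range_z" (384x512 float32, m along the optical axis (not along the pixel's ray), 0 where there is no reading), "fx", "fy", "cx", "cy" (pixels), "k1" (the pictures are not rectified: a ray, as slopes to the right and down, at radius r is drawn at 1 + k1 r^2 times it, then the intrinsics apply), "cam_to_world" (4x4, takes a point from camera to world coordinates). Camera axes: x right, y up, looking along -z (the intrinsics and any distortion apply to the point x, -y, -z); pixel columns grow to the right and rows downward; lengths in m; the calibration is good to about 2 mm. A picture is of the moment at which its call begins.
- env.sign_off(): hands the job in, once; it reports no verdict.
Trained networks look in the newest picture that a camera, given by its name, has taken for a name from the list of things; names that differ only in an ending like _2 or _b are one class to them, and where a whole thing is asked for, a point or a joint stands for the part that bears it (a point fixed in the world has none). Each returns a list of dicts, best first, with "confidence" (0 to 1); they miss things now and then, are a little off and sometimes report something else, mostly with a low value. They report only what shows in the picture. A call takes as long as a camera call.
- models.masks_of(camera, label): "pixels" (384x512 bool, what is visible of it) and "extent" ([left, top, right, bottom] as shares, 0 to 1, of the picture: columns of its width, rows of its height, round what is visible of it).
- models.landmark_of(camera, label): "centre" ([row, column] as shares, 0 to 1, of the picture: columns of its width, rows of its height: a listed point, or the origin of a listed thing).
The state is a dict: "time_s": time; "qpos": joint angles; "joint_velocities": joint speeds; "effort": joint torques, N m; "tool_pos": TCP position; "tool_rot": TCP orientation; "force": force on the tool from outside, world axes, zero at the start; "wrist_torque": the same for the moment, N m; "grip_width": finger opening in m.
Only numpy, scipy, OpenCV 4.12 (cv2) and the standard library are available. Lean on these libraries where they do the work, as an engineer would, in place of code of your own. Each camera call takes 0.05 s, during which the arm holds its last target.

## Working session

There is one attempt and no reset: what is moved stays moved. The work goes in short steps, Python scripts to look and compute and a shell command to move; the robot and the scene stay as the last step left them, time stands still between calls to the robot, and variables do not carry over. Pictures are saved under pics/ and viewed, and the job is handed in when it is done.

```bash
ls; mkdir -p pics
cat > h.py <<'E'
import numpy as np, cv2
from cell import telemetry, optics, env, models
def cam(n,save=None):
    c=optics.read_camera(n)
    if save: cv2.imwrite('pics/'+save,c['image'])
    return c
def ray(c,u,v):
    d=np.array([(u-c['cx'])/c['fx'],(v-c['cy'])/c['fy']]); s=d.copy()
    for _ in range(20): s=d/(1+c['k1']*(s@s))
    return s
def at_z(c,u,v,z):
    s=ray(c,u,v); T=np.array(c['cam_to_world']); d=T[:3,:3]@np.array([s[0],-s[1],-1]); o=T[:3,3]
    return o+d*(z-o[2])/d[2]
def dep(c,u,v):
    s=ray(c,u,v); T=np.array(c['cam_to_world']); r=c['range_z'][int(round(v)),int(round(u))]
    return T[:3,3]+T[:3,:3]@(r*np.array([s[0],-s[1],-1]))
def proj(c,P):
    T=np.array(c['cam_to_world']); p=T[:3,:3].T@(np.asarray(P)-T[:3,3]); s=np.array([p[0],-p[1]])/-p[2]
    s=s*(1+c['k1']*(s@s)); return s[0]*c['fx']+c['cx'],s[1]*c['fy']+c['cy']
def lm(c,n,l):
    r=models.landmark_of(n,l)
    return [(x['centre'][1]*512,x['centre'][0]*384,x['confidence']) for x in r]
E
python3 - <<'E'
from h import *
np.set_printoptions(precision=4,suppress=True)
print(telemetry.get_obs(),env.tip_reach)
for n in ['scene','top','wrist']:
    c=cam(n,n+'0.png'); print(n,c['fx'],c['k1'],c['cam_to_world'])
    if n=='wrist': continue
    for l,z in [('ring_axis',.036),('needle_tip',.038),('lever_top',.072),('red_mark',.022),('blue_mark',.022),('lock_tip',None),('lock_hinge',.026),('jig',0),('jar',0),('mandrel',0),('block',0),('mug',0)]:
        for u,v,k in lm(c,n,l)[:2]:
            print(l,round(u),round(v),round(k,2),dep(c,u,v), at_z(c,u,v,z) if z is not None else '')
E
```

```text
pics
{'time_s': 0.0, 'qpos': array([-71.8429,  18.4385,  -4.0149,  83.1761,   1.2947,  78.5428,
        -3.2599]), 'joint_velocities': array([ 0.0577, -0.0131,  0.0426, -0.0171,  0.0222, -0.1147, -0.0129]), 'effort': array([  0.0004, -49.1277,  -0.4038, -31.2529,  -0.064 ,   0.0436,
         0.0002]), 'tool_pos': array([0.1937, 0.6199, 0.2385]), 'tool_rot': array([-177.0215,   89.8878, -104.3694]), 'force': array([-0.0012,  0.4546,  0.1064]), 'wrist_torque': array([-0.0282, -0.0416,  0.0472]), 'grip_width': 0.08686286055021249} 0.017
scene 373.7547823464376 -0.033902232087302385 [[-0.2419 -0.5559  0.7953  1.5078]
 [ 0.9702 -0.1275  0.206   0.2199]
 [-0.0132  0.8214  0.5702  0.7868]
 [ 0.      0.      0.      1.    ]]
ring_axis 271 212 0.63 [0.5701 0.0327 0.041 ] [0.5638 0.0314 0.036 ]
needle_tip 268 235 0.97 [0.6563 0.0439 0.0187] [0.6777 0.0483 0.038 ]
needle_tip 121 203 0.73 [ 0.5995 -0.5013  0.0061] [ 0.6366 -0.4719  0.038 ]
lever_top 276 184 0.68 [ 0.3462  0.0082 -0.0009] [0.4538 0.0278 0.072 ]
lever_top 121 201 0.64 [ 0.6027 -0.4961  0.0199] [ 0.6642 -0.4475  0.072 ]
red_mark 19
[... 1116 characters left out ...]
0.54 [ 0.6081 -0.0886  0.037 ] [ 0.6099 -0.0891  0.026 ]
jig 229 176 0.83 [0.5667 0.0348 0.0394] [0.5721 0.0361 0.    ]
jar 173 179 0.67 [0.5507 0.2213 0.0648] [0.5591 0.2311 0.    ]
jar 128 144 0.43 [0.6803 0.388  0.0083] [0.682  0.3901 0.    ]
mandrel 294 158 0.62 [ 0.6281 -0.1834  0.0392] [ 0.635  -0.1876  0.    ]
block 115 230 0.58 [0.383  0.4175 0.0265] [0.3836 0.4246 0.    ]
mug 339 254 0.87 [ 0.3028 -0.3389  0.004 ] [ 0.3027 -0.3397  0.    ]
mug 172 177 0.17 [0.559  0.2246 0.0596] [0.567  0.2337 0.    ]
wrist 308.52440289468234 -0.082453404387103 [[ 0.2974 -0.9122 -0.2817  0.1168]
 [ 0.9548  0.2843  0.0873  0.6446]
 [ 0.0004 -0.2949  0.9555  0.384 ]
 [ 0.      0.      0.      1.    ]]
```

Run:
```python
import cv2
a=cv2.imread('pics/top0.png')[100:240,150:350]; cv2.imwrite('pics/tz.png',cv2.resize(a,(800,560),interpolation=cv2.INTER_CUBIC))
a=cv2.imread('pics/scene0.png')[130:290,150:370]; cv2.imwrite('pics/sz.png',cv2.resize(a,(800,582),interpolation=cv2.INTER_CUBIC))
```

```text
(no output)
```

View pics/tz.png

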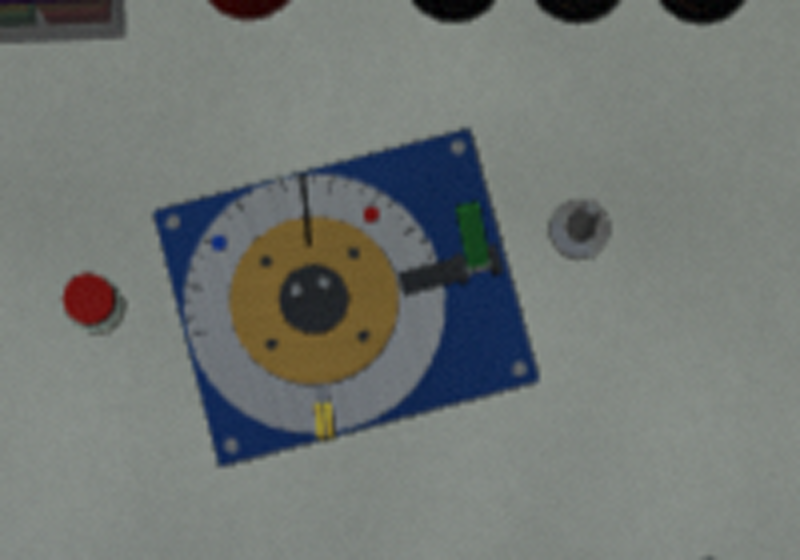

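View pics/sz.png

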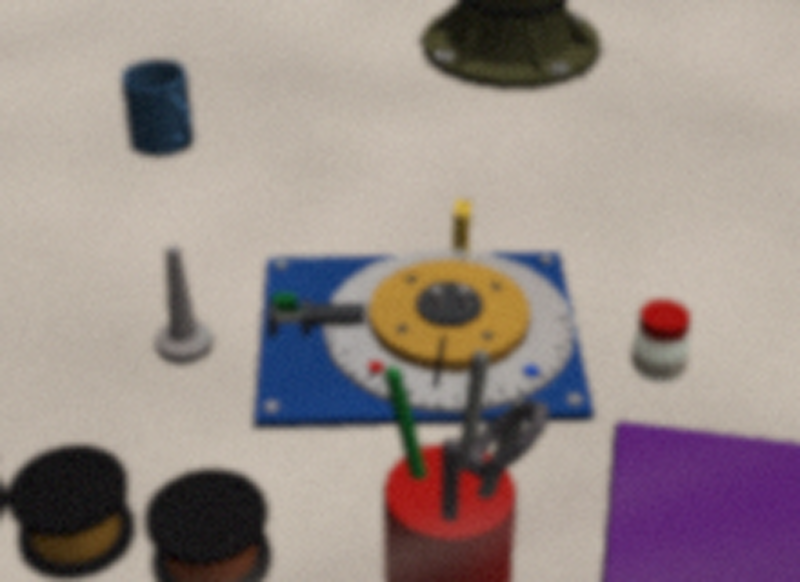

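View pics/top0.png

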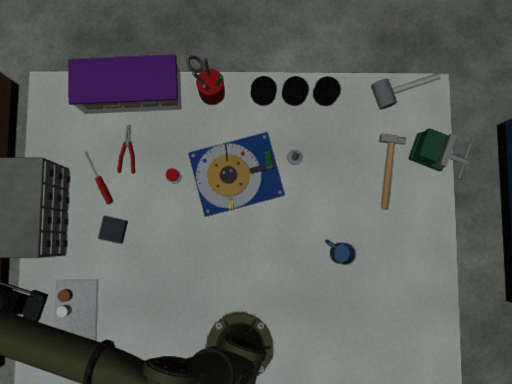

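The top view shows the jig upright. The needle tip is at about (226,143), red stud (242,153), blue (204,160), lever (231,205) and green lock (268,158). Red lies to the right, so the needle must go clockwise and the lever must be pushed to +y (left).

```bash
cat > meas.py <<'E'
from h import *
np.set_printoptions(precision=4,suppress=True)
def meas(c):
    im=c['image']; hsv=cv2.cvtColor(im,cv2.COLOR_BGR2HSV); H,S,V=[hsv[...,i].astype(int) for i in range(3)]
    out={}
    def cen(m,box,z,w=None):
        u0,v0,u1,v1=box; mm=np.zeros_like(m); mm[v0:v1,u0:u1]=m[v0:v1,u0:u1]
        n,l,s,cc=cv2.connectedComponentsWithStats(mm.astype(np.uint8),connectivity=8)
        if n<2: return None
        k=1+np.argmax(s[1:,4]); 
        return cc[k],s[k,4],at_z(c,*cc[k],z),(l==k)
    p={}
    J=(185,128,290,220)
    p['red']=cen(((H<8)|(H>172))&(S>110),J,.022)
    p['blue']=cen((H>105)&(H<125)&(S>100)&(V>130),(195,150,212,168),.022)
    p['ring']=cen((H>10)&(H<25)&(S>90),J,.036)
    p['lever']=cen((H>22)&(H<32)&(S>120)&(V>120),J,.072)
    p['green']=cen((H>45)&(H<80)&(S>100),J,.05)
    return p
if __name__=='__main__':
    c=cam('top')
    p=meas(c)
    for k,v in p.items():
        if v is None: print(k,None); continue
        print(k,v[0],v[1],v[2])
    m=p['ring'][3].astype(np.uint8); cs,_=cv2.findContours(m,cv2.RETR_EXTERNAL,cv2.CHAIN_APPROX_NONE)
    q=np.array([at_z(c,*x,.036)[:2] for x in max(cs,key=len)[:,0]]); 
    h=cv2.convexHull((q*1e4).astype(np.float32))[:,0]/1e4
    A=np.c_[2*q,np.ones(len(q))]; s=np.linalg.lstsq(A,(q**2).sum(1),rcond=None)[0]; print('ring circle',s[:2],np.sqrt(s[2]+s[:2]@s[:2]))
    print(cv2.minEnclosingCircle((q*1000).astype(np.float32)))
E
python3 meas.py
python3 - <<'E'
from h import *
c=cam('scene'); 
for u,v in [(376,368),(532,370)]: print(at_z(c,(u+.5)*220/800-.5+150,(v+.5)*160/582-.5+130,.022))
E
```

```text
red [242.2 153. ] 10 [ 0.6485 -0.0078  0.022 ]
blue None
ring [228.0357 174.777 ] 1121 [0.571  0.0398 0.036 ]
lever [230.4231 204.3077] 26 [0.4681 0.0302 0.072 ]
green [267.7442 158.2558] 86 [ 0.6256 -0.094   0.05  ]
ring circle [0.5716 0.0398] 0.06929218104342277
((571.6248168945312, 40.17174530029297), 71.25959014892578)
[ 0.65393978 -0.00549312  0.022     ]
[0.62633651 0.12460003 0.022     ]
```

```bash
cat > plan.py <<'E'
from h import *
from scipy.spatial.transform import Rotation as R
np.set_printoptions(precision=4,suppress=True)
def pose():
    o=telemetry.get_obs(); return o['tool_pos'],R.from_euler('xyz',o['tool_rot'],degrees=True)
def goto(P,x=(0,0,-1),z=None):
    p,r=pose(); 
    sh=r.inv().apply(np.array(P)-p)*1000
    if z is None: rv=np.zeros(3)
    else:
        x=np.array(x,float);x/=np.linalg.norm(x); z=np.array(z,float); z-=x*(z@x); z/=np.linalg.norm(z)
        rv=(r.inv()*R.from_matrix(np.c_[x,np.cross(z,x),z])).as_rotvec()
    return sh,rv
E
python3 - <<'E'
from plan import *
p,r=pose(); print(p,r.as_matrix())
print(goto((.46,-.03,.2),z=(1,0,0)),goto((.46,-.03,.2),z=(-1,0,0)))
c=cam('wrist','w0.png')
E
```

```text
[0.1938 0.6204 0.2396] [[ 0.0001 -0.9545  0.2981]
 [ 0.0001  0.2981  0.9545]
 [-1.     -0.      0.0001]]
(array([  39.5619, -447.9835, -541.513 ]), array([ 1.2681,  0.0001, -0.    ])) (array([  39.5619, -447.9835, -541.513 ]), array([-1.8735,  0.    ,  0.0001]))
```

View pics/w0.png

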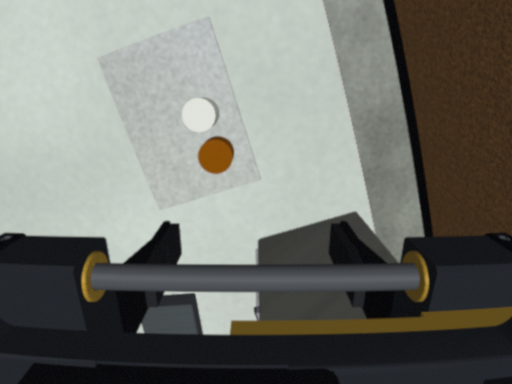

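Run:
```python
from plan import *
a=np.array((.49,.34,.24)); print(goto(a,z=(np.cos(.62),np.sin(.62),0)))
```

```text
(array([  -0.3821, -366.2707, -179.3733]), array([0.648 , 0.0001, 0.    ]))
```

```bash
python3 -m pendant '[[0,[0,-37,-10],[0.065,0,0]],[0,[0,-74,-24],[0.13,0,0]],[0,[0,-111,-40],[0.195,0,0]],[0,[0,-148,-58],[0.26,0,0]],[0,[0,-185,-76],[0.325,0,0]],[0,[0,-222,-95],[0.39,0,0]],[0,[0,-258,-115],[0.455,0,0]],[0,[0,-294,-135],[0.52,0,0]],[0,[0,-330,-157],[0.585,0,0]],[0,[0,-366,-179],[0.648,0,0]]]'
python3 - <<'E'
from plan import *
print(pose()[0]); print(goto((.5,-.06,.24),z=(1,0,0)))
E
```

```text
time_s: 2.33
tool_pos: [0.4902, 0.3397, 0.2399]
tool_rot: [17.8, 90.0, 53.1]
force: [1.0, 0.4, -0.0]
grip_width: 0.028
[0.4902 0.3397 0.2399]
(array([  -0.3565, -331.6112, -223.2723]), array([ 0.617 ,  0.0007, -0.0005]))
```

```bash
python3 -m pendant '[[0,[0,-33,-22],[0.062,0,0]],[0,[0,-66,-44],[0.124,0,0]],[0,[0,-99,-67],[0.186,0,0]],[0,[0,-133,-89],[0.248,0,0]],[0,[0,-166,-112],[0.31,0,0]],[0,[0,-199,-134],[0.37,0,0]],[0,[0,-232,-156],[0.432,0,0]],[0,[0,-265,-179],[0.494,0,0]],[0,[0,-298,-201],[0.556,0,0]],[0,[0,-332,-223],[0.617,0,0]]]'
python3 -m pendant '[[0,[0,0,0],[0,0,0]],[0,[0,0,0],[0,0,0]]]'
python3 - <<'E'
from plan import *
c=cam('wrist','w1.png'); cam('top','t1.png')
print(pose()[0],c['cam_to_world'])
for l,z in [('ring_axis',.036),('needle_tip',.038),('lever_top',.072),('red_mark',.022),('blue_mark',.022),('lock_tip',None),('lock_hinge',.026),('jig',0)]:
        for u,v,k in lm(c,'wrist',l)[:2]:
            print(l,round(u),round(v),round(k,2),dep(c,u,v), at_z(c,u,v,z) if z is not None else '')
E
```

```text
time_s: 3.17
tool_pos: [0.5002, -0.0603, 0.24]
tool_rot: [39.6, 89.9, 39.6]
force: [1.5, 0.6, 0.2]
grip_width: 0.0004
time_s: 3.33
tool_pos: [0.5004, -0.0614, 0.24]
tool_rot: [14.5, 89.9, 14.4]
force: [-0.2, 0.9, 0.2]
grip_width: 0.0009
[ 0.5006 -0.0575  0.2396] [[ 1.      0.0023 -0.0006  0.501 ]
 [-0.002   0.9557  0.2942  0.0197]
 [ 0.0013 -0.2942  0.9558  0.3844]
 [ 0.      0.      0.      1.    ]]
needle_tip 420 68 0.56 [ 0.7021  0.0513 -0.0013] [0.6816 0.0481 0.038 ]
lever_top 218 80 0.72 [0.466  0.032  0.0711] [0.4661 0.0319 0.072 ]
red_mark 317 74 0.61 [0.5674 0.0397 0.0404] [0.5709 0.0408 0.022 ]
red_mark 381 117 0.54 [ 0.6496 -0.0065  0.0215] [ 0.6494 -0.0064  0.022 ]
lock_tip 387 203 0.57 [ 0.6427 -0.0928  0.0784] 
lock_hinge 336 192 0.94 [ 0.6012 -0.0964  0.0278] [ 0.6017 -0.0969  0.026 ]
jig 316 74 0.85 [0.5664 0.0389 0.0411] [0.5742 0.0412 0.    ]
```

View pics/w1.png

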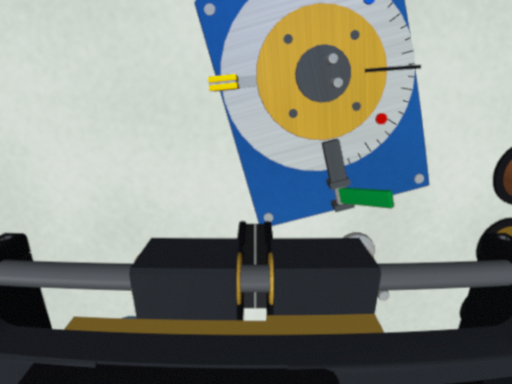

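The wrist view shows the needle tip at (420,67), red stud (381,118), lever (223,83), and the green bar from its hinge near (340,197) to its end at (393,199).

```bash
cat > wm.py <<'E'
from plan import *
def comp(m,axis=None):
    n,l,s,cc=cv2.connectedComponentsWithStats(m.astype(np.uint8)); 
    return [(s[k,4],cc[k],l==k) for k in sorted(range(1,n),key=lambda k:-s[k,4])]
def wm(c,verb=True):
    hsv=cv2.cvtColor(c['image'],cv2.COLOR_BGR2HSV); H,S,V=[hsv[...,i].astype(int) for i in range(3)]
    ax0=np.array([.5715,.040])
    m=(H>12)&(H<24)&(S>100)&(V>90); m[230:]=0
    ring=comp(m)[0]
    cs,_=cv2.findContours(ring[2].astype(np.uint8),cv2.RETR_EXTERNAL,cv2.CHAIN_APPROX_NONE)
    q=np.array([at_z(c,*x,.036)[:2] for x in max(cs,key=len)[:,0] if 0<x[0]<511 and 0<x[1]<383])
    cen=ax0
    for _ in range(15):
        d=np.hypot(*(q-cen).T); g=q[(abs(d-.0715)<.003)]
        s=np.linalg.lstsq(np.c_[2*g,np.ones(len(g))],(g**2).sum(1),rcond=None)[0]; cen=s[:2]; rad=np.sqrt(s[2]+s[:2]@s[:2])
    m=((H<8)|(H>172))&(S>140)&(V>90); m[230:]=0
    red=[at_z(c,*x[1],.022)[:2] for x in comp(m) if x[0]>8]
    red=[r for r in red if .06<np.hypot(*(r-cen))<.12]
    # needle: dark pixels at radius 75..106 mm
    U,Vv=np.meshgrid(np.arange(512),np.arange(230)); 
    pts=np.array([at_z(c,u,v,.038)[:2] for u,v in zip(U.ravel(),Vv.ravel())])-cen
    rr=np.hypot(*pts.T); dark=(c['image'][:230].max(2).ravel()<75)&(rr>.055)&(rr<.104)&(pts[:,0]>0)
    mm=dark.reshape(230,512); best=None
    for n,cc,l in comp(mm)[:4]:
        p=pts[l.ravel()]; a=np.arctan2(p[:,1].mean(),p[:,0].mean()); 
        perp=-p[:,0]*np.sin(a)+p[:,1]*np.cos(a)
        if verb: print('dark',n,cc,'ang',a,'spread',perp.std(),'r',np.hypot(*p.T).min(),np.hypot(*p.T).max())
        if best is None and n>15 and perp.std()<.003: best=a
    m=(H>22)&(H<34)&(S>150)&(V>130); m[230:]=0
    lev=[(x[0],at_z(c,*x[1],.072)[:2]) for x in comp(m)[:1]]
    if verb: print('axis',cen,rad,len(g),'red',red,'lever',lev)
    if red and best is not None:
        r=red[0]-cen; y=-r[0]*np.sin(best)+r[1]*np.cos(best); print('red r',np.hypot(*r),'ang',np.arctan2(r[1],r[0]),'needle',best,'red y in ring frame mm',y*1000)
    return cen,red,best
if __name__=='__main__':
    c=cam('wrist'); wm(c)
E
python3 wm.py
```

```text
dark 91 [396.2857  72.1209] ang 0.09552116488294253 spread 0.0006297491798199479 r 0.05583911967644828 0.10398152374700109
dark 46 [326.6304 155.1087] ang -1.4571288415923296 spread 0.0037409111066871287 r 0.07296178265130333 0.10292249949030802
axis [0.5738 0.0398] 0.0701893924031681 372 red [array([ 0.6494, -0.0081])] lever [(np.int32(158), array([0.4709, 0.026 ]))]
red r 0.08952055064095463 ang -0.5652673669403271 needle 0.09552116488294253 red y in ring frame mm -54.94230652238978
```

```bash
cat > tgt.py <<'E'
from plan import *
AX=np.array([.573,.040])
def tgt(phi,y,z=.062,r=.105):
    w=AX+np.array([[np.cos(phi),-np.sin(phi)],[np.sin(phi),np.cos(phi)]])@np.array([-r,y])
    return goto((*w,z),z=(np.cos(phi),np.sin(phi),0))
E
python3 - <<'E'
from tgt import *
print(tgt(.0955,-.036,.15)); print(tgt(.0955,-.036,.062)); print(pose()[0])
E
```

```text
(array([ 89.5431,  52.3687, -28.4806]), array([-0.0916,  0.    , -0.0001]))
(array([177.5431,  52.3638, -28.4831]), array([-0.0916,  0.    , -0.0001]))
[ 0.5006 -0.0581  0.2395]
```

```bash
python3 -m pendant '[[0,[22,13,-7],[-0.03,0,0]],[0,[45,26,-14],[-0.06,0,0]],[0,[67,39,-21],[-0.09,0,0]],[0,[90,52,-28],[-0.092,0,0]],[0,[120,52,-28],[-0.092,0,0]],[0,[140,52,-28],[-0.092,0,0]],[0,[160,52,-28],[-0.092,0,0]],[0,[177,52,-28],[-0.092,0,0]],[0,[177,52,-28],[-0.092,0,0]],[0,[177,52,-28],[-0.092,0,0]]]'
python3 - <<'E'
from tgt import *
cam('wrist','w2.png'); t=cam('top'); cv2.imwrite('pics/t2.png',cv2.resize(t['image'][100:250,150:350],(800,600),interpolation=cv2.INTER_CUBIC))
for phi,y in [(.0955,-.017),(0,-.017),(-.2,-.017),(-.4,-.017),(-.55,-.017),(-.5653,-.017)]: print(phi,*tgt(phi,y))
E
```

```text
time_s: 4.72
tool_pos: [0.4718, -0.0067, 0.0622]
tool_rot: [-165.0, 89.9, -159.5]
force: [-0.2, 0.2, 0.9]
grip_width: 0.0006
0.0955 [ 1.6625 19.8653 -1.3698] [-0.0005  0.0018 -0.0001]
0 [ 1.6614 29.9545 -2.5171] [ 0.095   0.0018 -0.0002]
-0.2 [ 1.6647 51.1799 -1.7842] [ 0.295   0.0018 -0.0004]
-0.4 [ 1.6754 71.8365  3.1509] [ 0.495   0.0017 -0.0005]
-0.55 [ 1.6881 86.4587  9.4977] [ 0.645   0.0017 -0.0007]
-0.5653 [ 1.6896 87.8929 10.2667] [ 0.6603  0.0017 -0.0007]
```

View pics/w2.png

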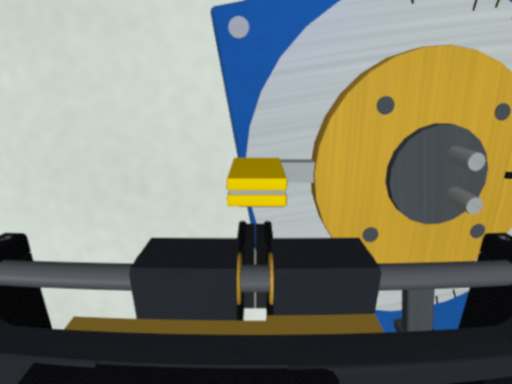

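View pics/t2.png

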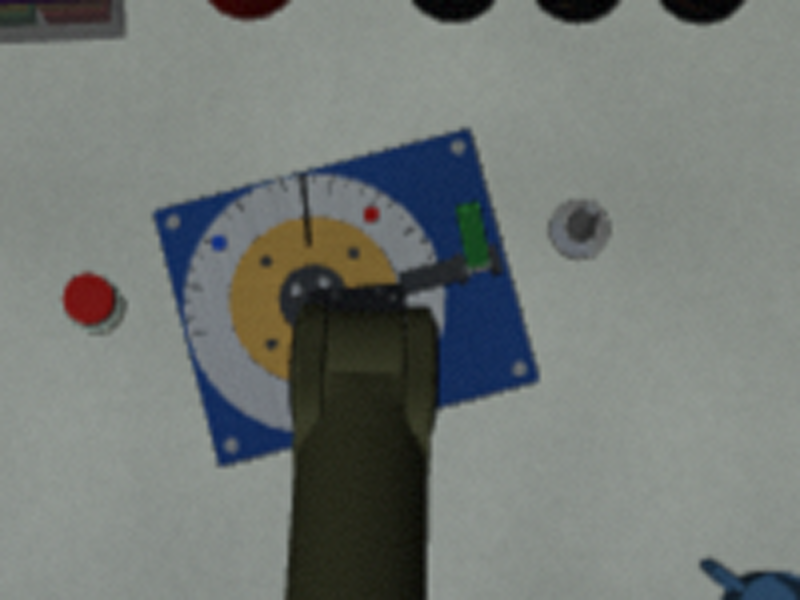

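```bash
python3 -m pendant '[[0,[0,12,-1],[0,0,0]],[0,[0,20,-1.5],[0.03,0,0]],[0,[0,27,-2],[0.08,0,0]],[0,[0,35,-2.3],[0.145,0,0]],[0,[0,43,-2.3],[0.215,0,0]],[0,[0,51,-1.8],[0.295,0,0]],[0,[0,58,0],[0.36,0,0]],[0,[0,65,1.5],[0.43,0,0]],[0,[0,72,3.2],[0.495,0,0]],[0,[0,76,4.5],[0.535,0,0]]]'
python3 -m pendant '[[0,[0,0,0],[0,0,0]],[0,[0,0,0],[0,0,0]]]'
python3 - <<'E'
from tgt import *
cam('wrist','w3.png'); t=cam('top'); cv2.imwrite('pics/t3.png',cv2.resize(t['image'][100:250,150:350],(800,600),interpolation=cv2.INTER_CUBIC))
for phi,y in [(-.4,-.017),(-.5,-.017),(-.5653,-.017)]: print(phi,*tgt(phi,y))
E
```

```text
time_s: 5.65
tool_pos: [0.4709, 0.0697, 0.0641]
tool_rot: [30.9, 89.8, 5.6]
force: [-0.0, -2.5, -0.1]
grip_width: 0.0007
time_s: 5.82
tool_pos: [0.4705, 0.0698, 0.0637]
tool_rot: [52.1, 89.9, 27.0]
force: [-0.4, -0.3, -0.1]
grip_width: 0.0005
-0.4 [ 1.2831 -4.1399  1.4314] [-0.0391  0.0008 -0.0013]
-0.5 [ 1.2961  6.3735 -0.1538] [ 0.0609  0.0007 -0.0014]
-0.5653 [ 1.3051 13.3025 -0.6186] [ 0.1262  0.0006 -0.0014]
```

View pics/w3.png

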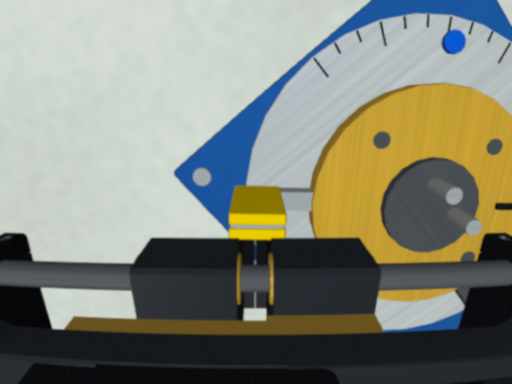

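View pics/t3.png

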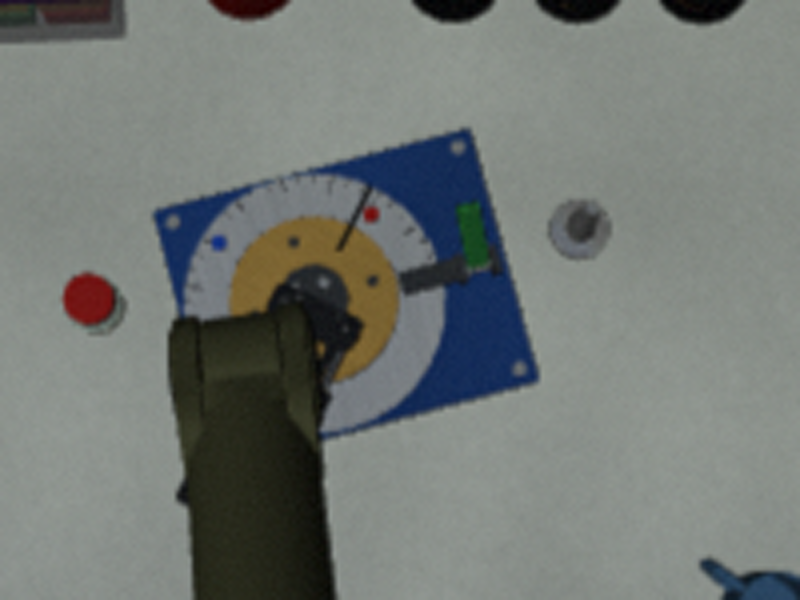

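```bash
cat > tn.py <<'E'
from plan import *
def tn(c,ax=np.array([.5715,.040])):
    g=cv2.cvtColor(c['image'],cv2.COLOR_BGR2GRAY)
    hsv=cv2.cvtColor(c['image'],cv2.COLOR_BGR2HSV).astype(int)
    best=[]
    as_=np.arange(-.9,.4,.005); rs=np.linspace(.078,.104,14)
    # profile intensity at scale radii along each angle (0.038 plane), sub-pixel sampled
    U=np.array([[proj(c,(ax[0]+r*np.cos(a),ax[1]+r*np.sin(a),.038)) for r in rs] for a in as_],np.float32)
    I=cv2.remap(c['image'],U[...,0],U[...,1],cv2.INTER_LINEAR).max(2).astype(float)
    p=I.mean(1); k=np.argmin(p); sl=slice(max(0,k-10),k+11); w=np.clip(np.percentile(p[sl],70)-p[sl],0,None)
    a=(w*as_[sl]).sum()/w.sum()
    # red: saturation-weighted centroid
    b=c['image'].astype(float); R_=b[...,2]-np.maximum(b[...,0],b[...,1]); R_[:145]=0;R_[162:]=0;R_[:,:234]=0;R_[:,250:]=0; R_=np.clip(R_-20,0,None)
    vv,uu=np.mgrid[:384,:512]; u,v=(R_*uu).sum()/R_.sum(),(R_*vv).sum()/R_.sum()
    r=at_z(c,u,v,.022)[:2]-ax
    print('needle',a,'min',p[k],'red',(u,v),r,np.hypot(*r),np.arctan2(r[1],r[0]),'y mm',1000*(-r[0]*np.sin(a)+r[1]*np.cos(a)))
if __name__=='__main__': 
    for _ in range(2): 
        c=cam('top'); tn(c); tn(c,np.array([.5738,.0398]))
E
python3 tn.py
```

```text
needle -0.4548383053396838 min 54.0 red (np.float64(241.836820083682), np.float64(153.72384937238493)) [ 0.0745 -0.0465] 0.08782854374523368 -0.5584726300039442 y mm -9.085767780458637
needle -0.4639038461538457 min 54.0 red (np.float64(241.836820083682), np.float64(153.72384937238493)) [ 0.0722 -0.0463] 0.08577843105696198 -0.5707037179768786 y mm -9.143719747575739
needle -0.4546890735146018 min 54.214285714285715 red (np.float64(241.8876404494382), np.float64(153.67696629213484)) [ 0.0746 -0.0467] 0.08805952978111847 -0.5591609124230102 y mm -9.18301525106567
needle -0.46380673499267894 min 54.5 red (np.float64(241.8876404494382), np.float64(153.67696629213484)) [ 0.0723 -0.0465] 0.08601013967219251 -0.5713755039714892 y mm -9.234172611120556
```

```bash
python3 -m pendant '[[0,[0,3,0],[0.03,0,0]],[0,[0,6,-0.1],[0.06,0,0]],[0,[0,8.5,-0.3],[0.08,0,0]],[0,[0,8.5,-0.3],[0.08,0,0]],[0,[0,8.5,-0.3],[0.08,0,0]]]'; python3 tn.py
```

```text
time_s: 6.43
tool_pos: [0.4729, 0.0772, 0.0625]
tool_rot: [-145.8, 90.0, -175.5]
force: [-1.6, -1.2, 0.9]
grip_width: 0.0004
needle -0.5208166097352688 min 55.0 red (np.float64(241.8372093023256), np.float64(154.02325581395348)) [ 0.0734 -0.0465] 0.08694944493439431 -0.5648633358126548 y mm -3.8286001165036
needle -0.5314195049714403 min 54.714285714285715 red (np.float64(241.8372093023256), np.float64(154.02325581395348)) [ 0.0711 -0.0463] 0.08490630798988412 -0.5773746117522239 y mm -3.900505217180043
needle -0.5209490406436968 min 54.642857142857146 red (np.float64(241.9030612244898), np.float64(153.93537414965985)) [ 0.0737 -0.0468] 0.08732875265024988 -0.5651595706451068 y mm -3.8595928442453493
needle -0.5316261398176289 min 54.57142857142857 red (np.float64(241.9030612244898), np.float64(153.93537414965985)) [ 0.0714 -0.0466] 0.08528590845937489 -0.5776222768375079 y mm -3.921439261347352
```

```bash
python3 -m pendant '[[0,[0,2,0],[0.02,0,0]],[0,[0,4.2,-0.1],[0.035,0,0]],[0,[0,4.2,-0.1],[0.035,0,0]],[0,[0,4.2,-0.1],[0.035,0,0]],[0,[0,4.2,-0.1],[0.035,0,0]]]'; python3 tn.py
python3 - <<'E'
from h import *
t=cam('top'); cv2.imwrite('pics/t4.png',cv2.resize(t['image'][130:190,200:280],(800,600),interpolation=cv2.INTER_CUBIC))
E
```

```text
time_s: 6.95
tool_pos: [0.475, 0.0811, 0.0625]
tool_rot: [85.2, 90.0, 53.4]
force: [-1.6, -0.0, -0.5]
grip_width: 0.0009
needle -0.5606814525396457 min 50.57142857142857 red (np.float64(241.42257217847768), np.float64(154.50656167979002)) [ 0.0718 -0.0451] 0.08476738599700377 -0.5613963633012633 y mm -0.06060111132127205
needle -0.5717123437842576 min 51.642857142857146 red (np.float64(241.42257217847768), np.float64(154.50656167979002)) [ 0.0695 -0.0449] 0.08272066310915267 -0.574152235917988 y mm -0.20182929496607993
needle -0.5604311926605502 min 49.857142857142854 red (np.float64(241.47708894878707), np.float64(154.45283018867926)) [ 0.0719 -0.0453] 0.08502537006632672 -0.5620772090489194 y mm -0.1399530893588588
needle -0.5716713819368875 min 51.0 red (np.float64(241.47708894878707), np.float64(154.45283018867926)) [ 0.0696 -0.0451] 0.08297936285097061 -0.5748101583020037 y mm -0.26045323524791913
```

View pics/t4.png

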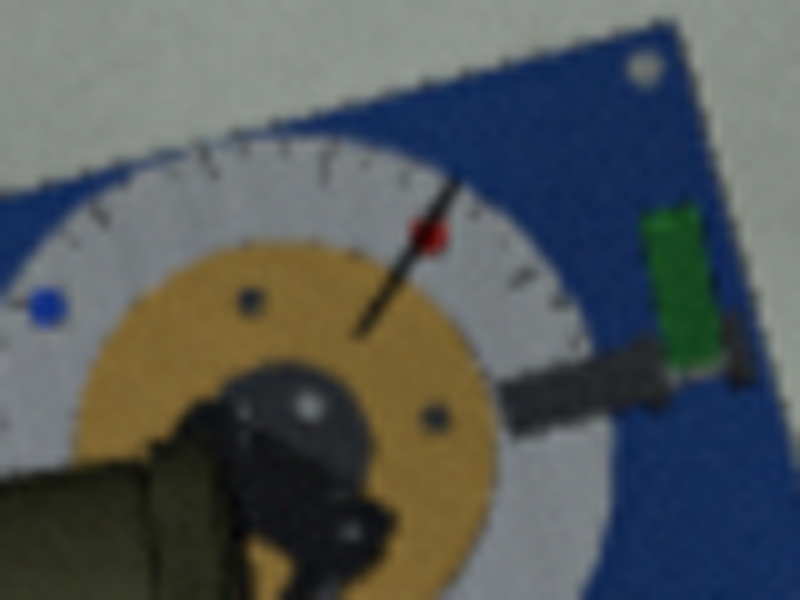

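The needle crosses the stud at about (430,235) in the crop, slightly left of its middle. The 16 mm parallax accounts for that offset. I'll back off and check with the wrist camera.

```bash
python3 -m pendant '[[0,[0,-5,0],[0,0,0]],[0,[0,-15,0],[0,0,0]],[0,[0,-25,0],[0,0,0]],[0,[-35,-25,0],[0,0,0]],[0,[-70,-25,0],[0,0,0]],[0,[-110,-25,0],[0,0,0]],[0,[-150,-25,0],[0,0,0]],[0,[-177,-25,0],[0,0,0]],[0,[-177,-25,0],[0,0,0]]]'
python3 - <<'E'
from tgt import *
print(pose()[0]);print(goto((.55,-.06,.24),z=(1,0,0)))
E
```

```text
time_s: 7.85
tool_pos: [0.465, 0.0592, 0.246]
tool_rot: [55.0, 89.3, 23.1]
force: [1.2, 0.1, 0.4]
grip_width: 0.0004
[0.465  0.0592 0.246 ]
(array([  6.3246, -56.4021, 135.1314]), array([-0.5563,  0.0094, -0.0076]))
```

```bash
python3 -m pendant '[[0,[0,-11,25],[-0.11,0,0]],[0,[0,-22,50],[-0.22,0,0]],[0,[0,-33,80],[-0.33,0,0]],[0,[3,-45,110],[-0.44,0,0]],[0,[5,-56,135],[-0.556,0,0]],[0,[5,-56,135],[-0.556,0,0]],[0,[5,-56,135],[-0.556,0,0]]]'
python3 wm.py; python3 tn.py
python3 - <<'E'
from h import *
cam('wrist','w5.png')
E
```

```text
time_s: 8.43
tool_pos: [0.5465, -0.0619, 0.2337]
tool_rot: [-134.9, 89.9, -135.2]
force: [-0.6, -0.6, 0.2]
grip_width: 0.0005
dark 104 [342.8365 114.4615] ang -0.561532161003596 spread 0.0007865502379475823 r 0.055402679478468754 0.10392371144828037
dark 2 [293.5 141. ] ang -1.3553869320972685 spread 0.0005414938970905369 r 0.07400640727470392 0.07424400303424378
dark 2 [296.5 140. ] ang -1.3086158182842078 spread 0.0005352377334486118 r 0.0736824440624234 0.07396999440398366
dark 1 [290. 142.] ang -1.4090718685277452 spread 0.0 r 0.07449101951484736 0.07449101951484736
axis [0.5742 0.0397] 0.07015636748197807 363 red [array([ 0.6485, -0.0103]), array([ 0.6522, -0.0046])] lever [(np.int32(204), array([0.4838, 0.0917]))]
red r 0.0895880188855322 ang -0.5925711483828826 needle -0.561532161003596 red y in ring frame mm -2.7802749091830408
needle -0.577775941837409 min 34.714285714285715 red (np.float64(237.984496124031), np.float64(156.58139534883722)) [ 0.0645 -0.0334] 0.07262232221447877 -0.47742127919809935 y mm 7.275761844609488
needle -0.5912828438948993 min 34.0 red (np.float64(237.984496124031), np.float64(156.58139534883722)) [ 0.0622 -0.0332] 0.07049308663161322 -0.48989362283475324 y mm 7.135000102098933
needle -0.5853980699638116 min 35.92857142857143 red (np.float64(237.912), np.float64(156.608)) [ 0.0644 -0.0331] 0.07242569062038443 -0.4749717698109101 y mm 7.981457006889646
needle -0.5992615012106536 min 35.57142857142857 red (np.float64(237.912), np.float64(156.608)) [ 0.0621 -0.0329] 0.07029425812225157 -0.4874049628042384 y mm 7.846486078527028
```

View pics/w5.png

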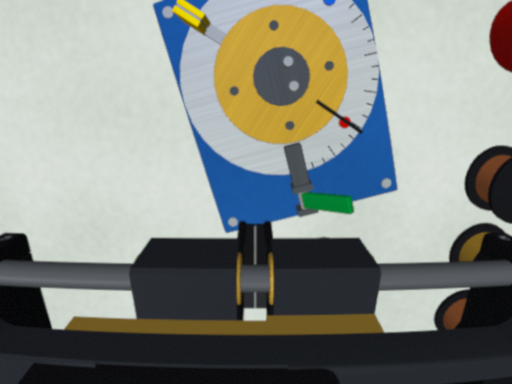

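Both views agree that the needle is within about 0.5 mm of the stud's centre. Next is the lock, so I'll measure the green bar by depth.

Run:
```python
from plan import *
c=cam('wrist')
hsv=cv2.cvtColor(c['image'],cv2.COLOR_BGR2HSV); H,S,V=[hsv[...,i].astype(int) for i in range(3)]
m=(H>45)&(H<80)&(S>100); m[230:]=0
P=np.array([dep(c,u,v) for v,u in zip(*np.where(m))]); P=P[P[:,2]>.015]
ex=np.array([np.cos(.2),np.sin(.2)]); ey=np.array([-ex[1],ex[0]]); h=np.array([.6014,-.100])
d=(P[:,:2]-h)@ex; e=(P[:,:2]-h)@ey
for a in np.arange(-.02,.09,.01):
    k=(d>=a)&(d<a+.01)
    if k.sum()>3: print(round(a,3),k.sum(),np.median(P[k,2]),np.percentile(e[k],[5,95]))
# obstacles height map near target
for y in (-.2,-.1,0,.1):
  for x in (.7,.75,.78,.82): 
    u,v=proj(c,(x,y,.03))
    if 0<u<511 and 0<v<220: print(x,y,dep(c,u,v))
print(pose()[0]); print(goto((.632,-.094,.125),z=(ex[0],ex[1],0)))
```

```text
0.0 116 0.03767494387907136 [-0.0082  0.0095]
0.01 167 0.047483798122747 [-0.0081  0.0102]
0.02 169 0.058321091907371336 [-0.0062  0.0109]
0.03 197 0.06934781114050453 [-0.0061  0.0115]
0.04 148 0.07851172880625248 [-0.0049  0.0119]
0.7 -0.1 [ 0.7136 -0.111  -0.001 ]
0.75 -0.1 [ 0.7683 -0.1111 -0.0015]
0.78 -0.1 [ 0.8012 -0.1112 -0.0018]
0.82 -0.1 [ 0.8388 -0.1085  0.0059]
0.7 0 [ 0.7136 -0.0021 -0.0011]
0.75 0 [ 0.769  -0.0022 -0.0027]
0.78 0 [ 0.8013 -0.0021 -0.0019]
0.82 0 [ 0.8439 -0.002  -0.0005]
0.7 0.1 [ 0.7133  0.1067 -0.0003]
0.75 0.1 [ 0.7684  0.1069 -0.0016]
0.78 0.1 [0.7998 0.1065 0.0004]
0.82 0.1 [0.8263 0.1018 0.022 ]
[ 0.5466 -0.0577  0.2346]
(array([109.5141, -36.6321,  85.3185]), array([-0.1977,  0.0001, -0.0011]))
```

Run:
```python
from plan import *
z=(np.cos(.2),np.sin(.2),0)
for p in [(.638,-.0896,.2),(.638,-.0896,.112),(.645,-.0884,.08),(.650,-.0872,.051)]: print(p,*goto(p,z=z))
```

```text
(0.638, -0.0896, 0.2) [ 34.5192 -32.1595  91.3286] [-0.1977  0.0001 -0.0011]
(0.638, -0.0896, 0.112) [122.5191 -32.2607  91.3284] [-0.1977  0.0001 -0.0011]
(0.645, -0.0884, 0.08) [154.5205 -31.1133  98.331 ] [-0.1977  0.0001 -0.0011]
(0.65, -0.0872, 0.051) [183.5218 -29.958  103.3336] [-0.1977  0.0001 -0.0011]
```

```bash
python3 -m pendant '[[0,[10,-10,30],[-0.07,0,0]],[0,[22,-21,60],[-0.14,0,0]],[0,[34,-32,91],[-0.198,0,0]],[0,[65,-32,91],[-0.198,0,0]],[0,[95,-32,91],[-0.198,0,0]],[0,[120,-32,91],[-0.198,0,0]],[0,[120,-32,91],[-0.198,0,0]]]'
python3 - <<'E'
from plan import *
cam('wrist','w6.png')
z=(np.cos(.2),np.sin(.2),0)
print(pose()[0])
for p in [(.638,-.0896,.112),(.645,-.0884,.08),(.650,-.0872,.051)]: print(p,*goto(p,z=z))
E
```

```text
time_s: 9.27
tool_pos: [0.6343, -0.0888, 0.1088]
tool_rot: [162.6, 89.4, 174.0]
force: [-1.6, 1.1, -0.4]
grip_width: 0.0006
[ 0.6359 -0.0893  0.1119]
(0.638, -0.0896, 0.112) [-0.0802 -0.7118  1.9716] [ 0.0001 -0.0056 -0.002 ]
(0.645, -0.0884, 0.08) [31.8793 -0.9905  9.2483] [ 0.0001 -0.0056 -0.002 ]
(0.65, -0.0872, 0.051) [60.8506 -0.8658 14.5482] [ 0.0001 -0.0056 -0.002 ]
```

View pics/w6.png

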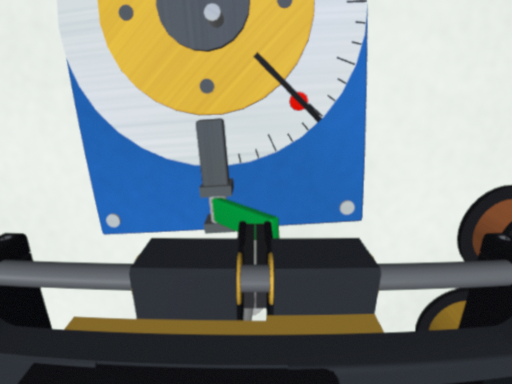

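Fingertips at (255,225) sit above the outer part of the green bar (215–277, 200–235). The needle still crosses the red stud at (299,102).

```bash
python3 -m pendant '[[0,[6,1,2],[0,0,0]],[0,[12,1,4],[0,0,0]],[0,[18,1.5,6],[0,0,0]],[0,[25,1.5,8],[0,0,0]],[0,[32,1.5,9],[0,0,0]],[0,[39,1.5,11],[0,0,0]],[0,[46,1.5,12],[0,0,0]],[0,[52,1.5,13],[0,0,0]],[0,[57,1.5,14],[0,0,0]],[0,[57,1.5,14],[0,0,0]]]'
python3 - <<'E'
from plan import *
cam('wrist','w7.png'); print(telemetry.get_obs()['force'],pose()[0])
E
```

```text
time_s: 10.15
tool_pos: [0.6512, -0.0865, 0.0567]
tool_rot: [163.4, 89.9, 174.8]
force: [0.4, -0.1, 0.9]
grip_width: 0.0005
[-0.4234  0.0412  0.0733] [ 0.6508 -0.0868  0.0568]
```

View pics/w7.png

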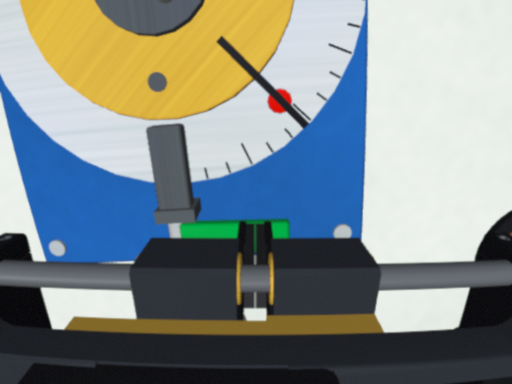

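```bash
python3 -m pendant '[[0,[2,0,0],[0,0,0]],[0,[4,0,0],[0,0,0]],[0,[5.5,0,0],[0,0,0]],[0,[5.5,0,0],[0,0,0]]]'
python3 -m pendant '[[0,[1,0,0],[0,0,0]],[0,[1,0,0],[0,0,0]]]'
```

```text
time_s: 10.53
tool_pos: [0.6514, -0.0867, 0.0518]
tool_rot: [176.5, 90.0, -172.1]
force: [-0.3, -0.2, -0.0]
grip_width: -0.0002
time_s: 10.7
tool_pos: [0.6515, -0.0867, 0.0514]
tool_rot: [93.3, 90.0, 104.7]
force: [0.1, 0.6, 4.5]
grip_width: 0.0005
```

```bash
python3 -m pendant '[[0,[1,0,0],[0,0,0]],[0,[1,0,0],[0,0,0]]]'; python3 -m pendant '[[0,[1,0,0],[0,0,0]],[0,[1,0,0],[0,0,0]],[0,[1,0,0],[0,0,0]]]'
```

```text
time_s: 10.87
tool_pos: [0.6515, -0.0867, 0.0513]
tool_rot: [75.1, 90.0, 86.5]
force: [-1.0, 1.6, 8.4]
grip_width: 0.0005
time_s: 11.12
tool_pos: [0.6516, -0.0868, 0.0511]
tool_rot: [70.3, 89.9, 81.7]
force: [-3.8, 1.1, 12.6]
grip_width: 0.0004
```

Force climbs with no motion at tip z = 34 mm, so the bar is on its stop. I'll retreat straight up and check.

```bash
python3 -m pendant '[[0,[-10,0,0],[0,0,0]],[0,[-40,0,0],[0,0,0]],[0,[-75,0,0],[0,0,0]],[0,[-110,0,-15],[0,0,0]],[0,[-145,0,-40],[0,0,0]],[0,[-180,10,-70],[0,0,0]],[0,[-188,25,-100],[0.1,0,0]],[0,[-188,35,-115],[0.198,0,0]],[0,[-188,35,-115],[0.198,0,0]],[0,[-188,35,-115],[0.198,0,0]]]'
python3 wm.py
python3 - <<'E'
from plan import *
c=cam('wrist','w8.png'); print(telemetry.get_obs()['force'],pose()[0])
hsv=cv2.cvtColor(c['image'],cv2.COLOR_BGR2HSV); H,S,V=[hsv[...,i].astype(int) for i in range(3)]
m=(H>45)&(H<80)&(S>100); m[230:]=0
P=np.array([dep(c,u,v) for v,u in zip(*np.where(m))]); P=P[P[:,2]>.015]
for a in np.arange(.6,.68,.01):
    k=(P[:,0]>=a)&(P[:,0]<a+.01)
    if k.sum()>3: print(round(a,3),k.sum(),np.median(P[k,2]))
E
```

```text
time_s: 11.95
tool_pos: [0.5313, -0.0747, 0.2373]
tool_rot: [60.4, 89.9, 60.6]
force: [0.2, -0.2, 0.5]
grip_width: 0.0005
dark 108 [354.4537 102.6111] ang -0.562357972437117 spread 0.0007553474952858843 r 0.05502437040059004 0.10363661484713835
dark 2 [303.5 131. ] ang -1.4059462998395713 spread 0.0005503597920202908 r 0.07462261170954314 0.07479581936870261
dark 2 [301.  148.5] ang -1.4603913442845404 spread 3.7142598187211995e-05 r 0.09333668252976733 0.09447279364414832
dark 2 [303.  156.5] ang -1.444218096026732 spread 4.558096724743138e-05 r 0.10273180124366525 0.10388308036138418
axis [0.574  0.0397] 0.07012471287436103 308 red [array([ 0.6485, -0.0099])] lever [(np.int32(80), array([0.4903, 0.087 ]))]
red r 0.089527791524894 ang -0.5873418773841632 needle -0.562357972437117 red y in ring frame mm -2.2365211455572034
[ 0.5791 -0.0313  0.048 ] [ 0.5322 -0.0752  0.2367]
0.6 16 0.03341069969753316
0.61 137 0.033228057547382006
0.62 140 0.033125798664205314
0.63 137 0.03317615370323923
0.64 133 0.03323018515974363
0.65 135 0.03328619639666586
0.66 129 0.03321693698787104
0.67 18 0.03321465997728476
```

View pics/w8.png

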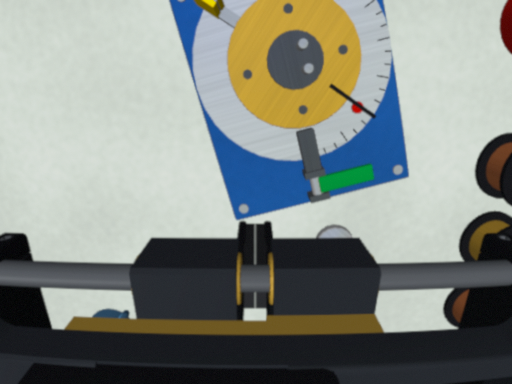

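```bash
python3 -c "
from cell import env; print(env.sign_off())"
```

```text
the job is handed in; nothing more can be done
None
```

The jig is set: the black needle points at the middle of the red stud and the green lever is locked down flat. I handed the job in at about 12 s; the system gave no verdict.

**What I did:** With the fingers closed, I pushed the yellow lever to the left until the needle had turned clockwise about 0.66 rad onto the red stud. I then pressed the green lever down until the force rose to about 12.6 N with no further movement. Finally I lifted straight up and clear.

**Last checks:**
- **Needle:** it is at −0.562 rad by the wrist camera, unchanged by the pressing. The red stud measured −0.565 rad before the needle covered it, so the offset is about 0.3 mm. The top camera agreed to within about 0.3 mm before I backed off.
- **Green lever:** its top is level at about 33 mm along its whole length, against 34 mm expected for flat.
- **Robot:** it touches nothing, and the measured force is close to zero.
- **Loose things:** I kept clear of them on every move, but I did not re-measure their positions at the end.

**Readings that disagreed:** with the needle in place, the raw wrist figure was −2.2 mm, because the needle hides part of the stud and shifts its apparent centre. One top-camera reading of 7–8 mm came while the arm was blocking the view. I discounted both; even the −2.2 mm figure is within the 5 mm limit.

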